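# Find the loose guide post by feel

### The arm

A 6-joint arm with a two-finger parallel gripper is mounted at the origin on the work surface. World frame = base frame: x ahead of the robot, y to its left, z up, the work surface at z = 0. Lengths are in mm, angles in rad, forces in N, time in s.
With the tool pointing down it reaches from about 275 to 775 mm from the base axis. Payload 14.6 kg.
Tool frame: the origin (TCP) lies midway between the tips of the shut fingers; the grasp point (between the pads) lies 19 mm behind it; z points along the fingers, y is the line along which they close (so a half turn about z gives the same grasp; the last joint's range is limited). The gripper opens to 85 mm and grips with 20 to 120 N. Pads are 22 mm wide; open, the fingers measure 114 mm over their backs; the gripper's body (76 mm by 85 mm) begins 54 mm behind the grasp point. The pads swing forward as they close: fully open they stand 13 mm farther back than shut.
Start: joints at [1.137, 0.263, -0.048, 1.259, 0, 1.415], TCP at [144.486, 504.73, 201.378] pointing down, gripper open.
Joint ranges: [-2.65, 2.65], [-0.89, 1.7], [-1.18, 1.37], [-2.13, 2.11], [-1.35, 1.29], [-3.14, 3.14]. Speed limits (rad/s): [1.89, 1.89, 2.57, 2.79, 3.14, 3.14].

### API

Orientations are given as [roll, pitch, yaw] about the fixed x, y, z axes, in that order (R = Rz(yaw) Ry(pitch) Rx(roll)).
In Python, from cell import * gives the robot as it stands.
- The arm moves only by the shell command python3 -m creep 'ROWS' [FORCE]. ROWS is JSON, a list of rows, each a list of 3 entries, a list of its own where there are three numbers: the shift along the tool's x, y, z in cm, then the turn, a rotation vector about the tool's x, y, z in degrees, then the gripper command: -1 is fully open, 1 is shut, values between are in proportion. A call has 1 to 12 rows; each row is the pose to reach, as a shift and turn from the pose commanded when the call began, along the tool's axes at that moment; what a row does not reach only later rows make up. A row lasts 1/8 s, in which the tool goes at most 62.5 mm and 10.7 degrees, less where a joint would pass 70% of its speed; a pose out of reach is approached as far as the arm can. A call with a gripper value outside its range is refused whole. The fingers move at their own pace and stop on an object; FORCE is the grip in N (left out, the last holds). Time passes only in rows, so rows that repeat a pose let the fingers close. It gives the time, the measured TCP pose, the force, the opening and the grip force at its end, in the units of the state.
- get_state(): the state, without advancing time (a new reading comes with each control period).
- read_camera(name): name is "side" or "top" or "wrist"; returns a dict with "frame" (420x560x3 uint8, blue, green, red), "mtx" (3x3 intrinsics, pixels), "R" (3x3) and "t" (3): a world point X has camera coordinates R X + t. Camera axes: x right, y down, z forward; pixel columns grow to the right and rows downward; lengths in mm; the calibration is good to about 2 mm. A picture is of the moment at which its call begins. There is no depth.
- sign_off(): hands the job in; it is judged then, once.
The state is a dict: "time": time; "joints": joint angles; "dq": joint speeds; "joint_efforts": joint torques, N m; "ee_pos": TCP position; "tool_rot": TCP orientation; "contact_force": force on the tool from outside, world axes, zero at the start; "ft_torque": the same for the moment, N m; "grip_width": finger opening in mm; "gripper_force": force on a finger pad.
Only numpy, scipy, OpenCV 4.12 (cv2) and the standard library are available. Lean on these libraries where they do the work, as an engineer would, in place of code of your own. Each camera call takes 0.05 s, during which the arm holds its last target. There are 200 camera calls.

### The job

One of the four guide posts on the document sorter's bed has worn loose in its socket. Take the posts by the knob one after another and rock each gently side to side to feel for play, without straining or tugging up the firm ones; when you find the loose one, draw it straight out and stand it upright in the hole of the wooden repair stand, fully home and let go. Leave the firm posts in their sockets and do not disturb the mouse, the pen pot or the code reader.

Things in the scene. Friction and masses are not known exactly. Their poses are not given: they have to be found in the camera images.
- bed: Aluminium sorter bed fixed to the desk, 100 x 420 x 12 mm; origin under its centre, long side along its y (to the robot's left at yaw 0), z up. On it in a row along y, 90 mm apart, four identical grey socket blocks 56 x 56 x 30 mm (sides along the bed's), a guide post in each. All posts look alike; exactly one is loose, which one changes from start to start and cannot be seen.
- place_1 (a point): Post place 1 of 4, counted from the left as the robot sees it: centre of its socket block's top face (42 mm above the desk), y = 135 mm in the bed's frame, axes as the bed's. The post stands upright on it within 1.5 mm. Post: black knob on top, an upright cylinder 26 mm in diameter, 34 mm high, from 45 to 79 mm above this point (all posts alike, about 0.12 kg, 104 mm long over all).
- place_2 (a point): Post place 2 of 4, counted from the left as the robot sees it: centre of its socket block's top face (42 mm above the desk), y = 45 mm in the bed's frame, axes as the bed's. The post stands upright on it within 1.5 mm. Post: steel shank 16 mm in diameter and 25 mm long hidden in the block, black flange 40 mm in diameter and 5 mm thick lying on the block, then a 16 mm stem and the knob (45 to 79 mm up).
- place_3 (a point): Post place 3 of 4, counted from the left as the robot sees it: centre of its socket block's top face (42 mm above the desk), y = -45 mm in the bed's frame, axes as the bed's. The post stands upright on it within 1.5 mm. A firm post sits in a rubber bush: it yields about 1 mm per 3 N sideways or upward, springs back, and never comes out.
- place_4 (a point): Post place 4 of 4, counted from the left as the robot sees it: centre of its socket block's top face (42 mm above the desk), y = -135 mm in the bed's frame, axes as the bed's. The post stands upright on it within 1.5 mm. The loose post slides 4 mm to every side of centre with under 2 N unless pressed down on its flange, then meets the hard wall; it lifts straight out, free after 25 mm.
- stand: Repair stand: a heavy pale wooden block 70 x 70 x 30 mm, fixed to the desk, with one round upright hole in the middle of its top; origin under its centre.
- stand_hole (a point): Centre of the mouth of the stand's hole, level with the block's top, 30 mm above the desk. The hole is 24 mm in diameter and 28 mm deep, slightly chamfered; a post's 16 mm shank goes in until its flange lies flat on the block's top.
- mouse: Black computer mouse, 105 x 60 x 33 mm, loose; origin under its centre. Bystander.
- pen_pot: Empty black round pot, 76 mm in diameter, 95 mm high, loose; origin under its centre. Bystander.
- code_reader: White hand-held code reader on its round stand (100 mm in diameter), about 145 mm high, loose; origin under its centre. Bystander.

How it is judged:
By the outcome, as a careful person would: the job done as asked, in the order asked, and still so for the second after the job is handed in, with the robot touching nothing.
It also fails if it takes over 72 s, if anything falls off the work surface, if the arm or the gripper's body presses on something with over 40 N, if the wrist force passes 120 N, or if a joint passes its speed limit or range.

## Working session

There is one attempt and no reset: what is moved stays moved. The work goes in short steps, Python scripts to look and compute and a shell command to move; the robot and the scene stay as the last step left them, time stands still between calls to the robot, and variables do not carry over. Pictures are saved under pics/ and viewed, at most 10 in all, crops included, and the job is handed in when it is done.

```bash
ls; mkdir -p pics
python3 - <<'E'
from cell import *
import cv2
s=get_state();print(s)
for n in("top","side"):
    c=read_camera(n);cv2.imwrite(f"pics/{n}0.png",c["frame"]);print(n,c["mtx"].tolist(),c["R"].tolist(),c["t"].tolist())
E
```

```text
pics
{'time': 0.0, 'joints': array([ 1.13670964e+00,  2.63513308e-01, -4.89573602e-02,  1.25942083e+00,
       -2.64973909e-05,  1.41549290e+00]), 'dq': array([-0.00179041, -0.0010617 , -0.00015311, -0.00057633,  0.00196288,
       -0.00131512]), 'joint_efforts': array([ 8.34680046e-03, -6.37614369e+01,  3.84571409e+01,  1.37296421e-02,
        1.30968820e-04, -1.32130032e-05]), 'ee_pos': array([144.3479374 , 504.42477962, 200.92261709]), 'tool_rot': array([-3.14050656e+00, -1.43222688e-04,  2.86280934e+00]), 'contact_force': array([ 0.19740697,  0.13782623, -0.0475439 ]), 'ft_torque': array([-0.01513222,  0.02167311, -0.021681  ]), 'gripper_force': 0.0, 'grip_width': 84.9203168143175}
top [[402.8424904250637, 0.0, 285.3675994656946], [0.0, 402.8424904250637, 216.11478107317024], [0.0, 0.0, 1.0]] [[0.023916115532894893, -0.9997026788692346, 0.0047511345480197266], [-0.9936859805611976, -0.024292749546981338, -0.10953553923535117], [0.10961839012660575, -0.0021014711808165663, -0.9939715249266087]] [20.08117370747386, 512.7904565110989, 935.918212705375]
side [[505.7887767699566, 0.0, 284.2172612557201], [0.0, 505.7887767699566, 208.78162322214592], [0.0, 0.0, 1.0]] [[0.9176261947177895, -0.39743994193437177, -0.0019129356897191314], [-0.2973497624469635, -0.6833242345116444, -0.6668216472954441], [0.2637144014658361, 0.6124618217360805, -0.745214889394487]] [-461.63741981277155, 217.24765814266195, 1089.2308182476888]
```

View pics/top0.png

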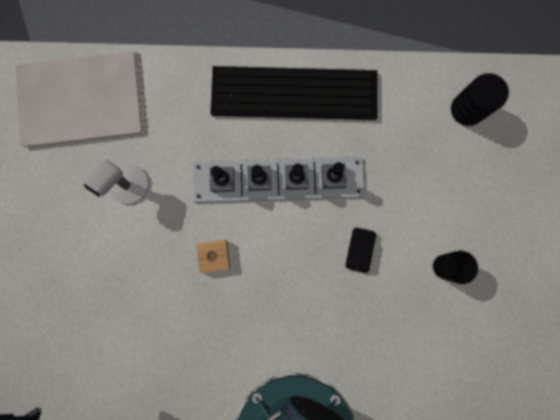

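View pics/side0.png

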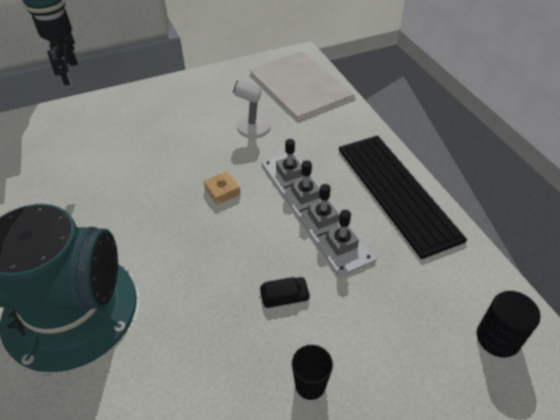

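```bash
cat > h.py <<'E'
import numpy as np, cv2
def cast(c,u,v,z):
    K,R,t=map(np.array,(c["mtx"],c["R"],c["t"]))
    o=-R.T@t; d=R.T@np.linalg.solve(K,[u,v,1.]); return o+d*(z-o[2])/d[2]
def proj(c,X):
    p=c["mtx"]@(c["R"]@np.array(X)+c["t"]); return p[:2]/p[2]
E
python3 - <<'E'
from cell import *
from h import *
c=read_camera("top");f=c["frame"];hsv=cv2.cvtColor(f,cv2.COLOR_BGR2HSV)
# stand by colour
m=((hsv[...,0]>5)&(hsv[...,0]<22)&(hsv[...,1]>110)&(hsv[...,2]>70)).astype(np.uint8)
k,_=cv2.findContours(m,0,1);k=max(k,key=cv2.contourArea);r=cv2.minAreaRect(k);print("stand",r)
for p in cv2.boxPoints(r):print(p,cast(c,*p,30))
print("centre",cast(c,*r[0],30))
P=[cast(c,*p,12)[:2] for p in((192,163),(194,203),(364,196),(361,157))];print(np.round(P),np.mean(P,0))
a=cv2.resize(f[140:290,180:380],None,fx=4,fy=4,interpolation=cv2.INTER_CUBIC);cv2.imwrite("pics/a.png",a)
s=read_camera("side");a=cv2.resize(s["frame"][130:280,195:395],None,fx=4,fy=4,interpolation=cv2.INTER_CUBIC);cv2.imwrite("pics/b.png",a)
E
```

```text
stand ((212.8692626953125, 255.95387268066406), (27.163606643676758, 28.776058197021484), 82.87498474121094)
[196.90773 244.26157] [439.80201301 240.25869922  30.        ]
[225.46156 240.69232] [449.87296666 173.058233    30.        ]
[228.8308  267.64618] [386.70979273 162.58816686  30.        ]
[200.27696 271.21542] [376.79328144 229.31717735  30.        ]
centre [413.17695118 201.30793176  30.        ]
[[ 640.  266.]
 [ 541.  256.]
 [ 568. -159.]
 [ 666. -151.]] [603.65345656  52.93072065]
```

View pics/a.png

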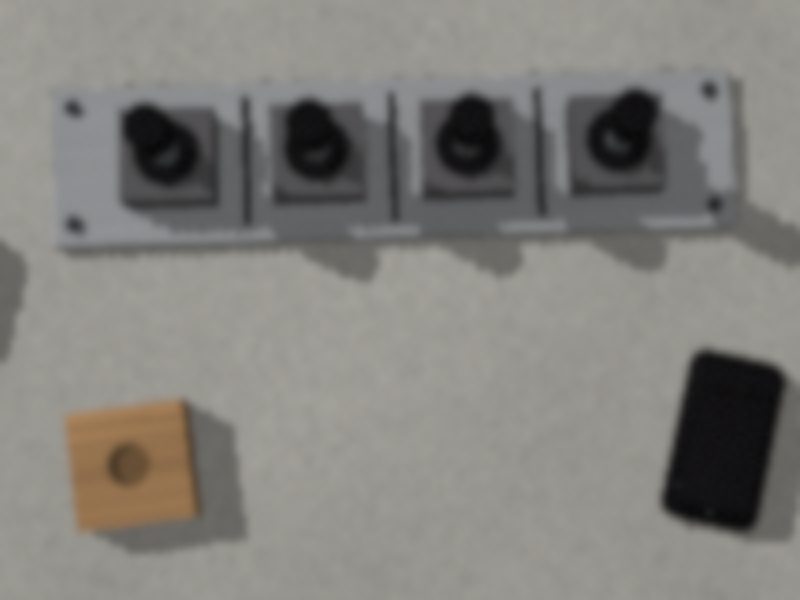

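View pics/b.png

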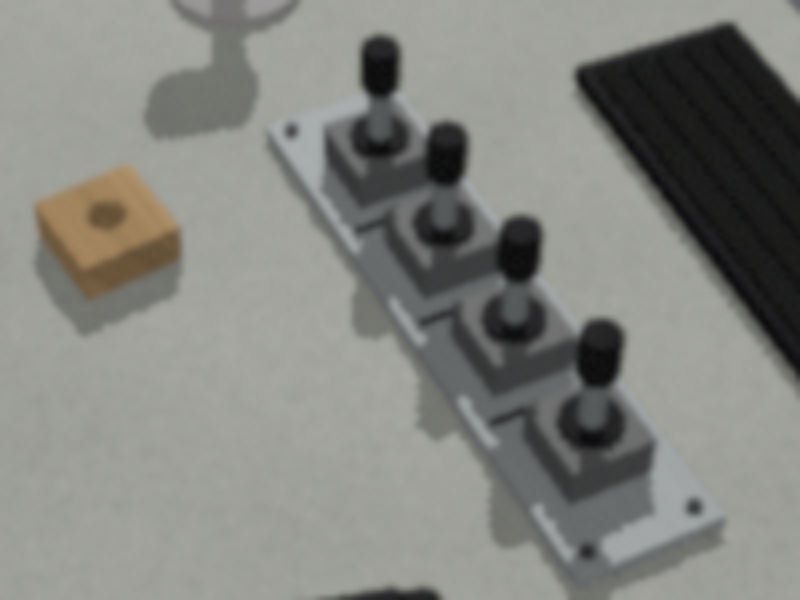

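Run:
```python
from cell import *
from h import *
T=read_camera("top");S=read_camera("side")
def t(x,y,z):return cast(T,180+x/4-.4,140+y/4-.4,z)[:2].round(1)
def s(x,y,z):return cast(S,195+x/4-.4,130+y/4-.4,z)[:2].round(1)
K=[(145,128),(308,122),(472,116),(637,110)];F=[(165,155),(317,147),(469,141),(618,137)]
k2=[(380,46),(447,133),(521,227),(601,330)];f2=[(380,134),(444,222),(514,316),(591,421)]
for a,b,c,d in zip(K,F,k2,f2):print(t(*a,121),t(*b,47),s(*c,121),s(*d,47))
Q=[t(*p,12) for p in((73,107),(75,225),(714,204),(709,90))];print(Q,np.mean(Q,0))
print(t(129,464,30),s(107,215,30))
st=get_state()
from scipy.spatial.transform import Rotation as R
print(R.from_euler('xyz',st['tool_rot']).as_matrix().round(3))
```

```text
[596.1 186.9] [596.3 187.4] [599.6 188.1] [599.4 186.6]
[601.6  98. ] [603.4  97.6] [604.3  98.9] [603.6  96.6]
[607.2   8.4] [609.2   7.6] [609.8  10.2] [608.7   7.8]
[612.8 -81.9] [613.8 -80.8] [614.8 -78.4] [613.3 -82.7]
[array([632., 251.]), array([558.6, 246.3]), array([ 581.2, -144.4]), array([ 652.5, -141. ])] [606.075  52.975]
[414.  203.7] [415.1 203.7]
[[-0.961  0.275 -0.   ]
 [ 0.275  0.961 -0.   ]
 [ 0.    -0.    -1.   ]]
```

```bash
python3 -m creep '[[[-52.3,-18,0],[0,0,70.6],-1],[[-52.3,-18,0],[0,0,70.6],-1],[[-52.3,-18,0],[0,0,70.6],-1],[[-52.3,-18,0],[0,0,70.6],-1],[[-52.3,-18,0],[0,0,70.6],-1],[[-52.3,-18,0],[0,0,70.6],-1],[[-52.3,-18,0],[0,0,70.6],-1],[[-52.3,-18,0],[0,0,70.6],-1],[[-52.3,-18,0],[0,0,70.6],-1],[[-52.3,-18,0],[0,0,70.6],-1],[[-52.3,-18,0],[0,0,70.6],-1],[[-52.3,-18,0],[0,0,70.6],-1]]' 25
```

```text
time: 1.8
ee_pos: [596.9, 188.6, 201.7]
tool_rot: [3.142, -0.0, 1.632]
contact_force: [-0.1, 0.1, 0.7]
grip_width: 85.3
gripper_force: 0.0
```

Run:
```python
from cell import *
from h import *
c=read_camera("wrist");cv2.imwrite("pics/w1.png",c["frame"])
for i,p in enumerate([(598,187.5),(603,97.5),(608.7,8),(613.7,-81)]):
    print(i+1,proj(c,(*p,121)).round(),proj(c,(*p,47)).round())
print(get_state()["ee_pos"])
```

```text
1 [274. 218.] [274. 199.]
2 [273. 308.] [273. 272.]
3 [273. 383.] [273. 336.]
4 [273. 446.] [273. 391.]
[596.94974722 188.60946258 201.74718003]
```

View pics/w1.png

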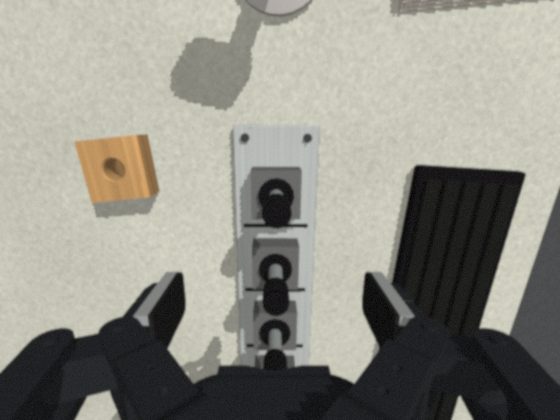

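```bash
python3 -m creep '[[[0.05,0.15,5.8],[0,0,0],-1],[[0.05,0.15,11.6],[0,0,0],-1],[[0.05,0.15,11.6],[0,0,0],-1],[[0.05,0.15,11.6],[0,0,0],-1],[[0.05,0.15,11.6],[0,0,0],0.2],[[0.05,0.15,11.6],[0,0,0],0.3]]'; python3 -m creep '[[[0,0,0],[0,0,0],1],[[0,0,0],[0,0,0],1],[[0,0,0],[0,0,0],1],[[0,0,0],[0,0,0],1],[[0,0,0],[0,0,0],1],[[0,0,0],[0,0,0],1]]' 25
```

```text
time: 2.6
ee_pos: [600.1, 188.5, 87.0]
tool_rot: [3.139, -0.0, 1.631]
contact_force: [0.7, -0.2, -0.7]
grip_width: 51.6
gripper_force: 0.0
time: 3.35
ee_pos: [599.6, 188.4, 86.0]
tool_rot: [3.141, -0.0, 1.631]
contact_force: [-1.8, -1.6, 4.8]
grip_width: 23.9
gripper_force: 24.2
```

```bash
python3 -m creep '[[[0,0,-0.15],[0,0,0],1],[[0,0,-0.15],[0,0,0],1],[[0,0,-0.15],[0,0,0],1]]'; python3 -m creep '[[[0,0.1,0],[0,0,0],1],[[0,0.2,0],[0,0,0],1],[[0,0.2,0],[0,0,0],1],[[0,0.2,0],[0,0,0],1]]'; python3 -m creep '[[[0,-0.2,0],[0,0,0],1],[[0,-0.4,0],[0,0,0],1],[[0,-0.4,0],[0,0,0],1],[[0,-0.4,0],[0,0,0],1]]'
```

```text
time: 3.72
ee_pos: [599.1, 188.3, 86.7]
tool_rot: [-3.141, 0.0, 1.631]
contact_force: [0.1, 0.4, -1.1]
grip_width: 23.8
gripper_force: 24.6
time: 4.22
ee_pos: [601.2, 188.5, 86.9]
tool_rot: [-3.142, 0.0, 1.631]
contact_force: [-0.2, -0.1, -1.1]
grip_width: 24.1
gripper_force: 24.6
time: 4.72
ee_pos: [597.2, 188.2, 86.9]
tool_rot: [3.142, -0.0, 1.631]
contact_force: [0.9, 0.5, -1.2]
grip_width: 24.0
gripper_force: 24.6
```

```bash
python3 -m creep '[[[0.1,0.2,0],[0,0,0],1],[[0.25,0.2,0],[0,0,0],1],[[0.25,0.2,0],[0,0,0],1],[[0.25,0.2,0],[0,0,0],1]]'; python3 -m creep '[[[-0.25,0,0],[0,0,0],1],[[-0.5,0,0],[0,0,0],1],[[-0.5,0,0],[0,0,0],1],[[-0.5,0,0],[0,0,0],1]]'; python3 -m creep '[[[0.25,0,0],[0,0,0],1],[[0.25,0,0],[0,0,0],1],[[0.25,0,0],[0,0,0],1]]' 50
```

```text
time: 5.22
ee_pos: [599.1, 190.8, 86.9]
tool_rot: [-3.142, -0.0, 1.631]
contact_force: [-0.9, 0.5, -1.8]
grip_width: 23.8
gripper_force: 24.6
time: 5.72
ee_pos: [599.4, 185.8, 86.9]
tool_rot: [3.142, -0.0, 1.63]
contact_force: [0.4, -0.3, -1.5]
grip_width: 23.8
gripper_force: 24.6
time: 6.1
ee_pos: [599.2, 188.4, 86.9]
tool_rot: [-3.142, 0.0, 1.631]
contact_force: [0.7, 0.7, -1.6]
grip_width: 22.7
gripper_force: 49.0
```

```bash
python3 -m creep '[[[0,0,-0.5],[0,0,0],1],[[0,0,-1],[0,0,0],1],[[0,0,-1.5],[0,0,0],1],[[0,0,-2],[0,0,0],1],[[0,0,-2.5],[0,0,0],1],[[0,0,-3],[0,0,0],1],[[0,0,-4],[0,0,0],1],[[0,0,-5],[0,0,0],1],[[0,0,-6],[0,0,0],1],[[0,0,-6],[0,0,0],1]]'
python3 - <<'E'
from cell import *
from h import *
from scipy.spatial.transform import Rotation as R
s=get_state();M=R.from_euler('xyz',s['tool_rot']).as_matrix();print(s['ee_pos'],M.T@(np.array([414.5,203.7,s['ee_pos'][2]])-s['ee_pos']))
E
```

```text
time: 7.35
ee_pos: [599.7, 188.5, 147.9]
tool_rot: [3.14, -0.0, 1.631]
contact_force: [-0.5, 0.2, -1.3]
grip_width: 22.3
gripper_force: 49.1
[599.709295   188.45296679 147.85928208] [  26.29228778 -183.96628578   -0.27617764]
```

```bash
python3 -m creep '[[[0.6,-4.6,0],[0,0,0],1],[[1.3,-9.2,0],[0,0,0],1],[[2,-13.8,0],[0,0,0],1],[[2.6,-18.4,0],[0,0,0],1],[[2.6,-18.4,0],[0,0,0],1],[[2.6,-18.4,0],[0,0,0],1],[[2.6,-18.4,3.4],[0,0,0],1],[[2.6,-18.4,3.4],[0,0,0],1],[[2.6,-18.4,3.4],[0,0,0],1]]'
python3 - <<'E'
from cell import *
from h import *
s=get_state();print(s['ee_pos'])
out=[]
for n in("side","wrist"):
    c=read_camera(n); e=s['ee_pos']
    for z in (e[2]-70,e[2]-44,30): 
        p=proj(c,(e[0],e[1],z)); print(n,z,p.round(1))
    p=proj(c,(414.5,203.7,30)); print("hole",p.round(1))
    x,y=[int(v) for v in p]; x=min(max(x-70,0),420);y=min(max(y-100,0),280)
    out.append(cv2.resize(c["frame"][y:y+140,x:x+140],None,fx=2.85,fy=2.85,interpolation=cv2.INTER_CUBIC));print(x,y)
cv2.imwrite("pics/c.png",np.hstack(out))
E
```

```text
time: 8.48
ee_pos: [414.7, 203.3, 113.5]
tool_rot: [3.141, -0.0, 1.63]
contact_force: [1.1, 0.0, -1.2]
grip_width: 22.5
gripper_force: 49.4
[414.74508551 203.31993287 113.51383139]
side 43.51383138988794 [220.8 179.8]
side 69.51383138988794 [219.8 172.4]
side 30 [221.3 183.5]
hole [221.1 183.4]
151 83
wrist 43.51383138988794 [272.1 220.2]
wrist 69.51383138988794 [271.9 230.4]
wrist 30 [272.1 215.7]
hole [271.9 215.3]
201 115
```

View pics/c.png

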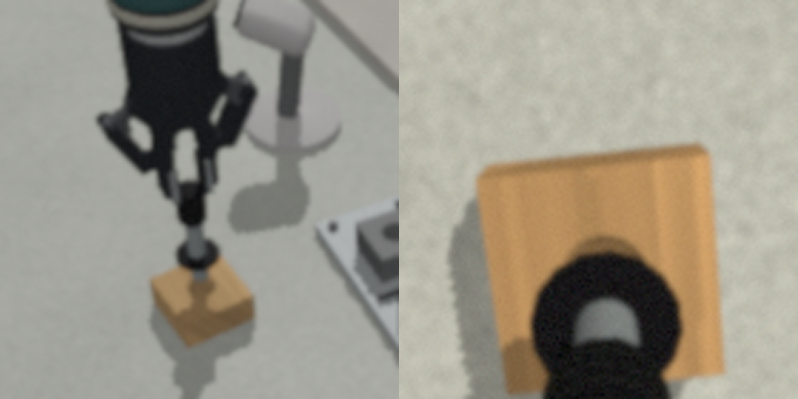

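Run:
```python
from cell import *
from h import *
c=read_camera("wrist");a=np.linspace(0,6.28,60)
v=lambda p:((p-[201,115])*2.85+[399,0]).round()
def ring(x,y,z,r):
    q=np.array([v(proj(c,(x+r*np.cos(t),y+r*np.sin(t),z))) for t in a]);return q.min(0),q.max(0)
print("hole",ring(414.5,203.7,30,12),"flange",ring(414.7,203.3,74,20),ring(414.7,203.3,69.5,20))
for p in((383,176),(376,230),(386.7,162.6),(376.8,229.3),(439.8,240.3),(449.9,173.1)):print(p,v(proj(c,(*p,30))))
```

```text
hole (array([562., 248.]), array([640., 323.])) flange (array([524., 260.]), array([678., 405.])) (array([526., 256.]), array([676., 399.]))
(383, 176) [497. 364.]
(376, 230) [478. 194.]
(386.7, 162.6) [507. 403.]
(376.8, 229.3) [480. 197.]
(439.8, 240.3) [693. 172.]
(449.9, 173.1) [706. 384.]
```

```bash
python3 -m creep '[[[0.15,0,0.6],[0,0,0],1],[[0.15,0,1.2],[0,0,0],1],[[0.15,0,1.5],[0,0,0],1],[[0.15,0,1.8],[0,0,0],1],[[0.15,0,2],[0,0,0],1],[[0.15,0,2],[0,0,0],1]]'
```

```text
time: 9.38
ee_pos: [413.9, 204.8, 92.8]
tool_rot: [-3.141, 0.0, 1.631]
contact_force: [-0.4, 0.4, -1.1]
grip_width: 22.3
gripper_force: 49.4
```

```bash
python3 -m creep '[[[0,0,0.5],[0,0,0],1],[[0,0,1],[0,0,0],1],[[0,0,1.4],[0,0,0],1],[[0,0,1.6],[0,0,0],1],[[0,0,1.7],[0,0,0],1],[[0,0,1.7],[0,0,0],1],[[0,0,1.7],[0,0,0],1]]'
```

```text
time: 10.25
ee_pos: [414.0, 204.8, 76.0]
tool_rot: [3.141, -0.0, 1.631]
contact_force: [0.2, 1.5, -1.1]
grip_width: 22.8
gripper_force: 49.4
```

```bash
python3 -m creep '[[[0,0,0.1],[0,0,0],1],[[0,0,0.2],[0,0,0],1],[[0,0,0.2],[0,0,0],1],[[0,0,0.2],[0,0,0],1]]'
```

```text
time: 10.75
ee_pos: [414.1, 204.9, 74.2]
tool_rot: [3.141, -0.0, 1.631]
contact_force: [-1.8, -0.1, 6.2]
grip_width: 22.4
gripper_force: 50.3
```

```bash
python3 -m creep '[[[0,0,0],[0,0,0],0.3],[[0,0,0],[0,0,0],0],[[0,0,0],[0,0,0],-0.5],[[0,0,0],[0,0,0],-1],[[0,0,0],[0,0,0],-1],[[0,0,0],[0,0,0],-1],[[0,0,-3],[0,0,0],-1],[[0,0,-8],[0,0,0],-1],[[0,0,-13],[0,0,0],-1],[[0,0,-13],[0,0,0],-1],[[0,0,-13],[0,0,0],-1]]'
python3 - <<'E'
from cell import *
from h import *
f=read_camera("side")["frame"][100:280,170:390];g=read_camera("top")["frame"][140:290,180:380]
cv2.imwrite("pics/d.png",np.hstack([cv2.resize(f,(400,327)),cv2.resize(g,(400,327))]))
E
```

```text
time: 12.12
ee_pos: [413.8, 204.7, 203.4]
tool_rot: [-3.141, 0.0, 1.631]
contact_force: [-0.0, -0.3, -0.7]
grip_width: 85.6
gripper_force: 0.0
```

View pics/d.png

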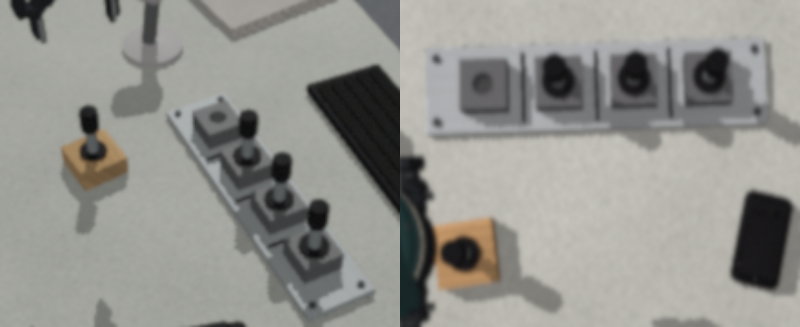

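The picture shows the post standing upright in the stand at (92,150) in the left half, with its flange flat on the block. Socket 1 is empty, and the other three posts and the mouse are where they were.

```bash
python3 -c "
from cell import *
print(sign_off())"
```

```text
the job is handed in; nothing more can be done
None
```

Post 1 was the loose one (about 1 N of resistance over a 4–5 mm swing both ways), so I did not test the other three; it now stands upright and fully home in the repair stand, released, and the job is handed in.

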